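# Candles onto the advent tray

### The job

Finish the advent tray: pick out the four new white pillar candles from the table and set each one down gently, upright and flat inside the metal dish of its size on the tray's log holders, the thickest candle in the widest dish and so on down to the thinnest candle in the narrowest dish. Leave the honey-yellow candle and the burnt-down candle standing where they are, and do not drop or knock over any candle.

Things in the scene. Friction and masses are not known exactly. Their poses are not given: they have to be found in the camera images.
- candle_xl: the thickest of the four new white pillar candles: upright plain cylinder 66 mm in diameter and 80 mm high, with a short thin white wick (9 mm, it gives way) on top. Stands loose on the table. Origin: centre of its underside; z up along its axis.
- candle_l: the second thickest of the four new white pillar candles: upright plain cylinder 52 mm in diameter and 110 mm high, with a short thin white wick (9 mm, it gives way) on top. Stands loose on the table. Origin: centre of its underside; z up along its axis.
- candle_m: the third thickest of the four new white pillar candles: upright plain cylinder 40 mm in diameter and 95 mm high, with a short thin white wick (9 mm, it gives way) on top. Stands loose on the table. Origin: centre of its underside; z up along its axis.
- candle_s: the thinnest of the four new white pillar candles: upright plain cylinder 30 mm in diameter and 85 mm high, with a short thin white wick (9 mm, it gives way) on top. Stands loose on the table. Origin: centre of its underside; z up along its axis.
- holder_xl: log holder with the widest dish, for the 66 mm candle: bark-covered log topped by a shiny round metal dish 84 mm across inside, flat floor, rim 4 mm high. Fixed on the dark 286 mm square tray (rim 26 mm above the table); holders form a square, 124 mm between neighbours' centres. Origin: centre of its underside, z up; the dish floor is 42 mm above it on the axis.
- holder_l: log holder with the second widest dish, for the 52 mm candle: bark-covered log topped by a shiny round metal dish 70 mm across inside, flat floor, rim 4 mm high. Fixed on the dark 286 mm square tray (rim 26 mm above the table); holders form a square, 124 mm between neighbours' centres. Origin: centre of its underside, z up; the dish floor is 52 mm above it on the axis.
- holder_m: log holder with the third widest dish, for the 40 mm candle: bark-covered log topped by a shiny round metal dish 58 mm across inside, flat floor, rim 4 mm high. Fixed on the dark 286 mm square tray (rim 26 mm above the table); holders form a square, 124 mm between neighbours' centres. Origin: centre of its underside, z up; the dish floor is 62 mm above it on the axis.
- holder_s: log holder with the narrowest dish, for the 30 mm candle: bark-covered log topped by a shiny round metal dish 48 mm across inside, flat floor, rim 4 mm high. Fixed on the dark 286 mm square tray (rim 26 mm above the table); holders form a square, 124 mm between neighbours' centres. Origin: centre of its underside, z up; the dish floor is 72 mm above it on the axis.
- candle_honey: look-alike that does not belong: honey-yellow pillar candle, 52 mm in diameter and 90 mm high, standing loose. Origin: centre of its underside; z up.
- candle_burnt: look-alike that does not belong: used white pillar candle, 40 mm in diameter and burnt down to 60 mm high, with a black sooty top and black wick, standing loose. Origin: centre of its underside; z up.
Things that resemble listed ones, but are neither listed nor needed, are in the scene too. What is shaped like the candle_m but purple is not meant.

How it is judged:
By the outcome, as a careful person would: the job done as asked, in the order asked, and still so for the second after the job is handed in, with the robot touching nothing.
It also fails if it takes over 99 s, if anything falls off the work surface, if the arm or the gripper's body presses on something with over 40 N, if the wrist force passes 120 N, or if a joint passes its speed limit or range.

### The arm

A 6-joint arm with a two-finger parallel gripper is mounted at the origin on the work surface. World frame = base frame: x ahead of the robot, y to its left, z up, the work surface at z = 0. Lengths are in m, angles in rad, forces in N, time in s.
With the tool pointing down it reaches from about 0.35 to 0.8 m from the base axis. Payload 7.3 kg.
Tool frame: the origin (TCP) lies between the finger pads; the fingertips stand 14 mm ahead of it and the grasp point (between the pads) lies 5 mm behind it; z points along the fingers, y is the line along which they close (so a half turn about z gives the same grasp; the last joint's range is limited). The gripper opens to 85 mm and grips with 20 to 120 N. Pads are 22 mm wide; open, the fingers measure 114 mm over their backs; the gripper's body (76 mm by 85 mm) begins 54 mm behind the grasp point. The pads swing forward as they close: fully open they stand 13 mm farther back than shut.
Start: joints at [-1.278, 0.342, 1.524, -0, 1.275, -0.146], TCP at [0.223, -0.475, 0.245] pointing down, gripper open.
Joint ranges: [-2.53, 2.53], [-0.77, 2.02], [0.04, 2.7], [-1, 4.14], [0.28, 2.66], [-3.11, 3.11]. Speed limits (rad/s): [2.57, 2.57, 3.14, 3.14, 3.14, 3.14].

### API

Orientations are given as a rotation vector (axis times angle).
In Python, from plant import robot, optics, job gives the robot as it stands.
- The arm moves only by the tool move_arm, never from a script. Its argument "deltas" is a list of rows, each an object with "rot": the turn, a rotation vector about the world's x, y, z in rad, a list of three; "linear": the shift along the world's x, y, z in cm, a list of three; "jaw": the opening, from 0 (shut) to 1 (fully open). In form: [{"rot": [rx, ry, rz], "linear": [dx, dy, dz], "jaw": jaw}, ...]. A call has 1 to 5 rows; each row is the pose to reach, as a shift and turn from the pose commanded when the call began; what a row does not reach only later rows make up. A row lasts 1/10 s, in which the tool goes at most 50 mm and 8.59 degrees, less where a joint would pass 70% of its speed; a pose out of reach is approached as far as the arm can. A call with a gripper value outside its range is refused whole. The fingers move at their own pace and stop on an object; "squeeze" is the grip in N (left out, the last holds). Time passes only in rows, so rows that repeat a pose let the fingers close. It gives the time, the measured TCP pose, the force, the opening and the grip force at its end, in the units of the state.
- robot.get_obs(): the state, without advancing time (a new reading comes with each control period).
- optics.capture(name): name is "side" or "top" or "wrist"; returns a dict with "pixels" (384x512x3 uint8, blue, green, red), "range_z" (384x512 float32, m along the optical axis (not along the pixel's ray), 0 where there is no reading), "K" (3x3 intrinsics, pixels), "world_from_camera" (4x4, takes a point from camera to world coordinates). Camera axes: x right, y up, looking along -z (the intrinsics and any distortion apply to the point x, -y, -z); pixel columns grow to the right and rows downward; lengths in m; the calibration is good to about 2 mm. A picture is of the moment at which its call begins.
- job.job_done(): hands the job in; it is judged then, once.
The state is a dict: "t": time; "joint_pos": joint angles; "joint_velocities": joint speeds; "joint_torque": joint torques, N m; "tcp_pos": TCP position; "tcp_rot": TCP orientation; "wrist_force": force on the tool from outside, world axes, zero at the start; "torque": the same for the moment, N m; "width": finger opening in m; "finger_force": force on a finger pad.
Only numpy, scipy, OpenCV 4.12 (cv2) and the standard library are available. Lean on these libraries where they do the work, as an engineer would, in place of code of your own. Each camera call takes 0.05 s, during which the arm holds its last target. There are 200 camera calls.

## Working session

There is one attempt and no reset: what is moved stays moved. The work goes in short steps, Python scripts to look and compute and a tool call to move; the robot and the scene stay as the last step left them, time stands still between calls to the robot, and variables do not carry over. Pictures are saved under pics/ and viewed, at most 14 in all, crops included, and the job is handed in when it is done.

Besides the shell and the picture viewer there is one more tool, called after "Call:" as name(argument=value, ...), one argument or row to a line, values as JSON. move_arm: Moves the arm, as the interface text tells. Its arguments: {"type":"object","properties":{"deltas":{"type":"array","items":{"type":"object","properties":{"rot":{"type":"array","items":{"type":"number"}},"linear":{"type":"array","items":{"type":"number"}},"jaw":{"type":"number"}}}},"squeeze":{"type":"number"}},"required":["deltas"]}

```bash
ls; mkdir -p pics; python3 - <<'E'
from plant import robot, optics, job
import cv2, numpy as np
for n in ("top","side"):
    c=optics.capture(n); cv2.imwrite(f"pics/{n}0.png",c["pixels"]); np.savez(f"{n}0.npz",**c)
    print(n,c["K"].tolist(),np.round(c["world_from_camera"],3).tolist(),[k for k in c])
o=robot.get_obs(); print(o)
E
```

```text
pics
top [[412.18065204574464, 0.0, 254.69287824980026], [0.0, 412.18065204574464, 197.76728208636501], [0.0, 0.0, 1.0]] [[-0.007, 0.994, -0.113, 0.412], [-1.0, -0.006, 0.01, -0.014], [0.009, 0.113, 0.994, 0.919], [0.0, 0.0, 0.0, 1.0]] ['pixels', 'range_z', 'K', 'world_from_camera']
side [[402.77382377766577, 0.0, 262.1634926571912], [0.0, 402.77382377766577, 193.6219154148221], [0.0, 0.0, 1.0]] [[-0.994, 0.047, -0.103, 0.413], [-0.113, -0.494, 0.862, 0.938], [-0.01, 0.868, 0.496, 0.587], [0.0, 0.0, 0.0, 1.0]] ['pixels', 'range_z', 'K', 'world_from_camera']
{'t': 0.1, 'joint_pos': array([-1.27800929e+00,  3.42661908e-01,  1.52489884e+00,  7.00589758e-06,
        1.27536751e+00, -1.45995546e-01]), 'joint_velocities': array([ 0.00081454, -0.00065454, -0.00413585, -0.00056449, -0.00034588,
       -0.00155355]), 'joint_torque': array([ 1.72630218e-03, -4.34448016e+01, -2.46490091e+01, -8.84758379e-05,
        4.65761797e-03,  5.41431262e-06]), 'tcp_pos': array([ 0.2229712 , -0.47494771,  0.24469874]), 'tcp_rot': array([-3.06498915e+00, -6.83429096e-01,  1.43284725e-04]), 'wrist_force': array([-0.17901599,  0.25381109, -0.43893678]), 'torque': array([-0.06010669, -0.04876989, -0.02845677]), 'finger_force': 0.0, 'width': 0.08512956420822403}
```

View pics/top0.png

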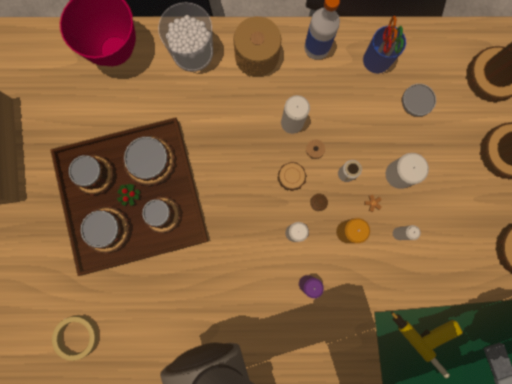

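View pics/side0.png

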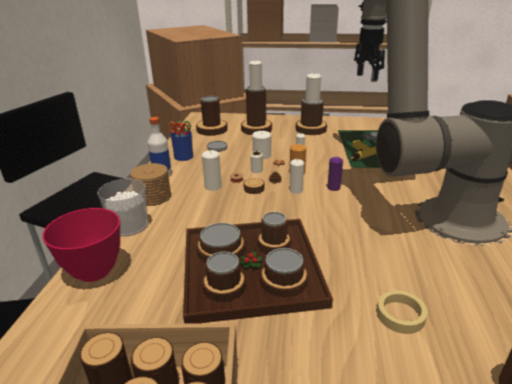

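Top view: the tray is on the left with dishes at about (147,158), (102,229), (86,172) and (158,213). White candles are at (412,169), (296,108), (298,231) and (412,232). The burnt one (black top) is at (350,170), honey at (356,231) and purple at (312,287). I'll measure all of them from the depth image.

```bash
cat > h.py <<'E'
import numpy as np, cv2
def world(c):
    z=c["range_z"].astype(float); K=c["K"]; v,u=np.indices(z.shape)
    P=np.stack([(u-K[0,2])/K[0,0]*z,-(v-K[1,2])/K[1,1]*z,-z,np.ones_like(z)],-1)@np.asarray(c["world_from_camera"]).T
    return P[...,:3]
def top(P,px,r=26,tol=.006):
    u,v=px; W=P[max(0,v-r):v+r,max(0,u-r):u+r]
    z0=np.median(P[v-2:v+3,u-2:u+3,2]); m=(abs(W[...,2]-z0)<tol).astype(np.uint8)
    n,l=cv2.connectedComponents(m,connectivity=4); k=l[min(r,v),min(r,u)]
    Q=W[l==k][:,:2].astype(np.float32); (x,y),R=cv2.minEnclosingCircle(Q)
    return round(x,4),round(y,4),round(float(z0),4),"d_enc",round(2*R*1e3,1),"d_area",round(2e3*np.sqrt(len(Q)*(z0-.919)**2/412.18**2/np.pi),1),"mean",np.round(Q.mean(0),4)
E
python3 - <<'E'
import numpy as np
from h import *
c=dict(np.load("top0.npz")); P=world(c)
for n,p in dict(xl=(412,169),l=(296,103),m=(298,231),s=(412,232),burnt=(350,168),honey=(356,231),purple=(312,287),Dxl=(147,158),Dl=(100,229),Dm=(84,171),Ds=(157,213),ring=(292,176),pine=(319,202),nut=(316,149),star=(373,203),grey=(419,100)).items(): print(n,top(P,p))
print(P[205:215,45:240,2][5,::6].round(3))
im=c["pixels"]; a=cv2.resize(im[80:310,265:455],None,fx=2.6,fy=2.6,interpolation=cv2.INTER_CUBIC)
b=cv2.resize(im[110:280,40:220],None,fx=2.6,fy=2.6,interpolation=cv2.INTER_CUBIC)
cv2.imwrite("pics/crop.png",a)
E
```

```text
xl (0.569, -0.3504, 0.0806, 'd_enc', 66.5, 'd_area', np.float64(63.3), 'mean', array([ 0.5681, -0.349 ], dtype=float32))
l (0.6901, -0.1086, 0.1106, 'd_enc', 52.2, 'd_area', np.float64(48.7), 'mean', array([ 0.6886, -0.1084], dtype=float32))
m (0.4384, -0.1089, 0.0949, 'd_enc', 40.0, 'd_area', np.float64(39.4), 'mean', array([ 0.4383, -0.1084], dtype=float32))
s (0.4358, -0.3422, 0.0844, 'd_enc', 29.9, 'd_area', np.float64(29.7), 'mean', array([ 0.4357, -0.3412], dtype=float32))
burnt (0.5709, -0.2297, 0.0614, 'd_enc', 40.4, 'd_area', np.float64(37.5), 'mean', array([ 0.5708, -0.229 ], dtype=float32))
honey (0.4397, -0.2279, 0.0896, 'd_enc', 52.3, 'd_area', np.float64(51.3), 'mean', array([ 0.4399, -0.2274], dtype=float32))
purple (0.3269, -0.1361, 0.0947, 'd_enc', 39.9, 'd_area', np.float64(40.2), 'mean', array([ 0.3273, -0.136 ], dtype=float32))
Dxl (0.598, 0.2096, 0.0544, 'd_enc', 96.2, 'd_area', np.float64(90.9), 'mean', array([0.5978, 0.2091], dtype=float32))
Dl (0.4474, 0.2988, 0.0637, 'd_enc', 83.3, 'd_area', np.float64(80.2), 'mean', array([0.447 , 0.2975], dtype=float32))
Dm
[... 386 characters left out ...]
92, 'd_enc', 23.7, 'd_area', np.float64(19.0), 'mean', array([ 0.5062, -0.1648], dtype=float32))
nut (0.6267, -0.1591, 0.0152, 'd_enc', 42.9, 'd_area', np.float64(40.9), 'mean', array([ 0.6262, -0.1596], dtype=float32))
star (0.5045, -0.2886, 0.0085, 'd_enc', 42.2, 'd_area', np.float64(32.3), 'mean', array([ 0.5033, -0.2872], dtype=float32))
grey (0.7395, -0.3996, 0.0116, 'd_enc', 77.7, 'd_area', np.float64(72.8), 'mean', array([ 0.7396, -0.3989], dtype=float32))
[ 0.     0.002  0.     0.024  0.012  0.011  0.013  0.012  0.03   0.063
  0.059  0.032  0.033  0.012  0.013  0.012  0.012  0.085  0.086  0.083
  0.085  0.072  0.031  0.014  0.012  0.013  0.003 -0.003 -0.    -0.
 -0.001  0.002 -0.001]
```

View pics/crop.png

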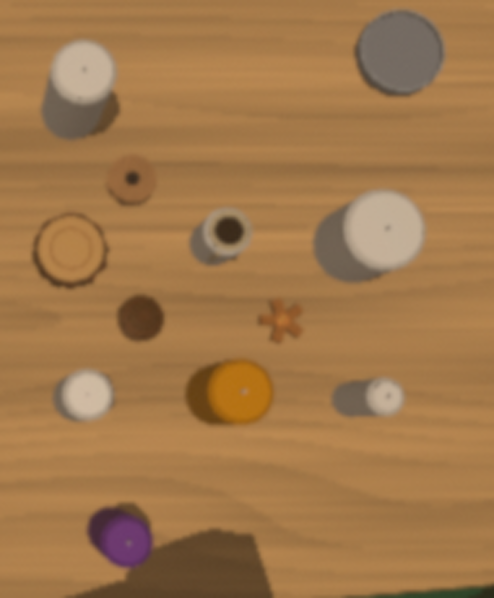

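The measurements match the listed sizes:

| Candle | Top-view pixel | Diameter × height (mm) |
|---|---|---|
| xl | (412,169) | 66 × 80 |
| l | (296,103) | 52 × 110 |
| m | (298,231) | 40 × 95, white |
| s | (412,232) | 30 × 85 |

The crop confirms that all four are white with pale wicks. The burnt candle (350,168) has a black top, the honey one (356,231) is yellow, and the purple one (312,287) isn't meant. The dishes also check out: xl is at (147,158), l at (102,229), m at (86,172) and s at (158,213), with neighbours 124 mm apart. I'll place them thickest first and start by moving above xl.

Call:
move_arm(
  deltas=[
    {"linear": [4.6,1.7,0],"rot": [0,0,0],"jaw": 1},
    {"linear": [9.2,3.4,0],"rot": [0,0,0],"jaw": 1},
    {"linear": [13.8,5.0,0],"rot": [0,0,0],"jaw": 1},
    {"linear": [18.4,6.7,0],"rot": [0,0,0],"jaw": 1},
    {"linear": [23.0,8.3,0],"rot": [0,0,0],"jaw": 1},
  ],
  squeeze=30,
)

```text
t: 0.6
tcp_pos: [0.4547, -0.3911, 0.245]
tcp_rot: [-3.066, -0.684, 0.001]
wrist_force: [0.3, -0.2, -0.2]
width: 0.0853
finger_force: 0.0
```

Call:
move_arm(
  deltas=[
    {"linear": [4,1.4,0],"rot": [0,0,0],"jaw": 1},
    {"linear": [8,2.8,0],"rot": [0,0,0],"jaw": 1},
    {"linear": [11.6,4.15,0],"rot": [0,0,0],"jaw": 1},
    {"linear": [11.6,4.15,-4],"rot": [0,0,0],"jaw": 1},
    {"linear": [11.6,4.15,-6],"rot": [0,0,0],"jaw": 1},
  ],
)

```text
t: 1.1
tcp_pos: [0.5693, -0.349, 0.1817]
tcp_rot: [-3.062, -0.687, 0.004]
wrist_force: [-0.7, -0.2, -1.2]
width: 0.0856
finger_force: 0.0
```

```bash
python3 - <<'E'
from plant import robot, optics
from h import *
c=optics.capture("wrist"); cv2.imwrite("pics/w1.png",c["pixels"]); P=world(c)
print(np.round(robot.get_obs()["tcp_pos"],4)); m=(abs(P[...,2]-.08)<.006)&(np.hypot(P[...,0]-.569,P[...,1]+.35)<.05)
Q=P[m][:,:2].astype(np.float32); print(len(Q), cv2.minEnclosingCircle(Q) if len(Q) else 0, np.median(P[m][:,2]) if len(Q) else 0)
E
```

```text
[ 0.5677 -0.3485  0.1784]
5291 ((0.5698700547218323, -0.3524087965488434), 0.03316768631339073) 0.08078568541826364
```

View pics/w1.png

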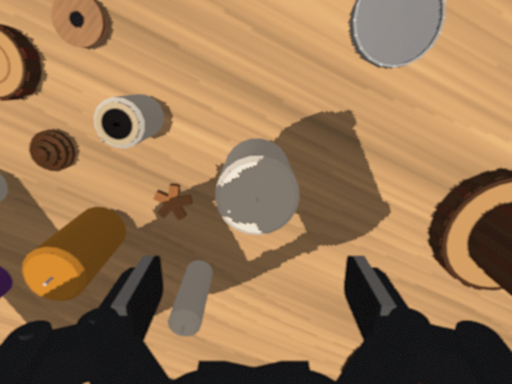

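The wrist picture shows the xl candle at (258,190), centred and clear of neighbours. It agrees with the top camera to within 2 mm. Descending in small steps.

Call:
move_arm(
  deltas=[
    {"linear": [0.05,-0.05,-2],"rot": [0,0,0],"jaw": 1},
    {"linear": [0.05,-0.05,-4.5],"rot": [0,0,0],"jaw": 1},
    {"linear": [0.05,-0.05,-7],"rot": [0,0,0],"jaw": 1},
    {"linear": [0.05,-0.05,-7],"rot": [0,0,0],"jaw": 1},
    {"linear": [0.05,-0.05,-7],"rot": [0,0,0],"jaw": 1},
  ],
)

```text
t: 1.65
tcp_pos: [0.5696, -0.3515, 0.1159]
tcp_rot: [-3.066, -0.683, 0.0]
wrist_force: [-0.3, -0.0, 1.2]
width: 0.0856
finger_force: 0.0
```

Call:
move_arm(
  deltas=[
    {"linear": [0,0,-2],"rot": [0,0,0],"jaw": 1},
    {"linear": [0,0,-4],"rot": [0,0,0],"jaw": 1},
    {"linear": [0,0,-6],"rot": [0,0,0],"jaw": 1},
    {"linear": [0,0,-7],"rot": [0,0,0],"jaw": 1},
    {"linear": [0,0,-7.5],"rot": [0,0,0],"jaw": 1},
  ],
)

```text
t: 2.15
tcp_pos: [0.5699, -0.3516, 0.0409]
tcp_rot: [3.066, 0.683, 0.001]
wrist_force: [0.1, -0.4, 1.3]
width: 0.0855
finger_force: 0.0
```

Call:
move_arm(
  deltas=[
    {"linear": [0,0,0],"rot": [0,0,0],"jaw": 0.9},
    {"linear": [0,0,0],"rot": [0,0,0],"jaw": 0.8},
    {"linear": [0,0,0],"rot": [0,0,0],"jaw": 0.7},
    {"linear": [0,0,0],"rot": [0,0,0],"jaw": 0.6},
    {"linear": [0,0,0],"rot": [0,0,0],"jaw": 0.6},
  ],
  squeeze=35,
)

```text
t: 2.65
tcp_pos: [0.5703, -0.3518, 0.0419]
tcp_rot: [3.064, 0.683, 0.003]
wrist_force: [-0.2, -0.1, 6.7]
width: 0.0655
finger_force: 39.8
```

Call:
move_arm(
  deltas=[
    {"linear": [0,0,0],"rot": [0,0,0],"jaw": 0.6},
    {"linear": [0,0,0.5],"rot": [0,0,0],"jaw": 0.6},
    {"linear": [0,0,1.5],"rot": [0,0,0],"jaw": 0.6},
    {"linear": [0,0,3],"rot": [0,0,0],"jaw": 0.6},
    {"linear": [0,0,5],"rot": [0,0,0],"jaw": 0.6},
  ],
)

```text
t: 3.15
tcp_pos: [0.5692, -0.351, 0.0908]
tcp_rot: [-3.065, -0.684, 0.002]
wrist_force: [-0.7, -1.0, -2.2]
width: 0.0656
finger_force: 39.6
```

Call:
move_arm(
  deltas=[
    {"linear": [0,0,2],"rot": [0,0,0],"jaw": 0.6},
    {"linear": [0,0,4.5],"rot": [0,0,0],"jaw": 0.6},
    {"linear": [0,0,7],"rot": [0,0,0],"jaw": 0.6},
    {"linear": [0,0,9.5],"rot": [0,0,0],"jaw": 0.6},
    {"linear": [0,0,11],"rot": [0,0,0],"jaw": 0.6},
  ],
)

```text
t: 3.65
tcp_pos: [0.5701, -0.3517, 0.2041]
tcp_rot: [3.063, 0.683, 0.004]
wrist_force: [1.1, -1.2, -2.5]
width: 0.065
finger_force: 39.6
```

Call:
move_arm(
  deltas=[
    {"linear": [0.3,2,0],"rot": [0,0,0],"jaw": 0.6},
    {"linear": [0.9,5.5,0],"rot": [0,0,0],"jaw": 0.6},
    {"linear": [1.5,9.5,0],"rot": [0,0,0],"jaw": 0.6},
    {"linear": [2.2,13.5,0],"rot": [0,0,0],"jaw": 0.6},
    {"linear": [2.85,17.5,0],"rot": [0,0,0],"jaw": 0.6},
  ],
)

```text
t: 4.15
tcp_pos: [0.5977, -0.1736, 0.2003]
tcp_rot: [-3.066, -0.684, 0.001]
wrist_force: [0.8, -0.3, -3.3]
width: 0.0654
finger_force: 39.8
```

Call:
move_arm(
  deltas=[
    {"linear": [0,4,0],"rot": [0,0,0],"jaw": 0.6},
    {"linear": [0,8,0],"rot": [0,0,0],"jaw": 0.6},
    {"linear": [0,12,0],"rot": [0,0,0],"jaw": 0.6},
    {"linear": [0,16,0],"rot": [0,0,0],"jaw": 0.6},
    {"linear": [0,20,0],"rot": [0,0,0],"jaw": 0.6},
  ],
)

```text
t: 4.65
tcp_pos: [0.5971, 0.0263, 0.2004]
tcp_rot: [-3.066, -0.684, 0.001]
wrist_force: [0.2, -0.3, -2.4]
width: 0.0649
finger_force: 39.8
```

Call:
move_arm(
  deltas=[
    {"linear": [0,4,0],"rot": [0,0,0],"jaw": 0.6},
    {"linear": [0,8,0],"rot": [0,0,0],"jaw": 0.6},
    {"linear": [0,12,0],"rot": [0,0,0],"jaw": 0.6},
    {"linear": [0,15.5,0],"rot": [0,0,0],"jaw": 0.6},
    {"linear": [0,17.5,0],"rot": [0,0,0],"jaw": 0.6},
  ],
)

```text
t: 5.15
tcp_pos: [0.5965, 0.2024, 0.2003]
tcp_rot: [-3.064, -0.688, 0.001]
wrist_force: [0.6, -0.3, -2.9]
width: 0.0653
finger_force: 39.8
```

Call:
move_arm(
  deltas=[
    {"linear": [0,1.0,0],"rot": [0,0,0],"jaw": 0.6},
    {"linear": [0,1.05,0],"rot": [0,0,0],"jaw": 0.6},
    {"linear": [0,1.05,0],"rot": [0,0,0],"jaw": 0.6},
    {"linear": [0,1.05,-1],"rot": [0,0,0],"jaw": 0.6},
    {"linear": [0,1.05,-3],"rot": [0,0,0],"jaw": 0.6},
  ],
)

```text
t: 5.65
tcp_pos: [0.5991, 0.2081, 0.1712]
tcp_rot: [3.067, 0.681, 0.006]
wrist_force: [0.2, 0.6, -2.6]
width: 0.065
finger_force: 39.8
```

```bash
python3 - <<'E'
from plant import robot, optics
from h import *
c=optics.capture("wrist"); cv2.imwrite("pics/w2.png",c["pixels"])
c=optics.capture("top"); P=world(c); print(np.round(robot.get_obs()["tcp_pos"],4))
for n,p in dict(Dl=(100,229),Dm=(84,171),Ds=(157,213),l=(296,103),m=(298,231),s=(412,232)).items(): print(n,top(P,p))
E
```

```text
[0.5965 0.2076 0.167 ]
Dl (0.4271, 0.1237, 0.5493, 'd_enc', 49.1, 'd_area', np.float64(21.0), 'mean', array([0.4345, 0.1225], dtype=float32))
Dm (0.4765, 0.1279, 0.5575, 'd_enc', 44.7, 'd_area', np.float64(28.6), 'mean', array([0.4751, 0.1286], dtype=float32))
Ds (0.4788, 0.1789, 0.0841, 'd_enc', 58.8, 'd_area', np.float64(56.6), 'mean', array([0.4785, 0.1781], dtype=float32))
l (0.6899, -0.1086, 0.1101, 'd_enc', 52.1, 'd_area', np.float64(49.0), 'mean', array([ 0.6886, -0.1085], dtype=float32))
m (0.4384, -0.1087, 0.0956, 'd_enc', 39.9, 'd_area', np.float64(39.0), 'mean', array([ 0.4383, -0.1084], dtype=float32))
s (0.4358, -0.3423, 0.0852, 'd_enc', 30.1, 'd_area', np.float64(29.0), 'mean', array([ 0.4352, -0.3416], dtype=float32))
```

View pics/w2.png

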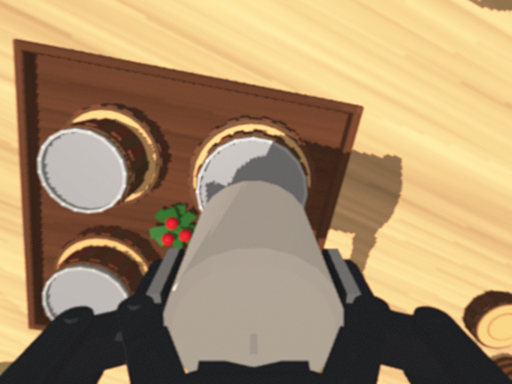

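The wrist view shows the held candle upright, in line with the xl dish (250,175). Lowering it to just above the floor, then slowly.

Call:
move_arm(
  deltas=[
    {"linear": [0,0,-1.5],"rot": [0,0,0],"jaw": 0.6},
    {"linear": [0,0,-3.5],"rot": [0,0,0],"jaw": 0.6},
    {"linear": [0,0,-5.5],"rot": [0,0,0],"jaw": 0.6},
    {"linear": [0,0,-6.5],"rot": [0,0,0],"jaw": 0.6},
    {"linear": [0,0,-7.1],"rot": [0,0,0],"jaw": 0.6},
  ],
)

```text
t: 6.25
tcp_pos: [0.598, 0.2086, 0.0987]
tcp_rot: [3.066, 0.683, -0.002]
wrist_force: [-0.2, -0.7, -2.4]
width: 0.0653
finger_force: 40.0
```

Call:
move_arm(
  deltas=[
    {"linear": [0,0,-0.1],"rot": [0,0,0],"jaw": 0.6},
    {"linear": [0,0,-0.2],"rot": [0,0,0],"jaw": 0.6},
    {"linear": [0,0,-0.3],"rot": [0,0,0],"jaw": 0.6},
    {"linear": [0,0,-0.35],"rot": [0,0,0],"jaw": 0.6},
    {"linear": [0,0,-0.4],"rot": [0,0,0],"jaw": 0.6},
  ],
)

```text
t: 6.75
tcp_pos: [0.5983, 0.2093, 0.0959]
tcp_rot: [3.066, 0.684, 0.002]
wrist_force: [-2.8, 0.4, 2.8]
width: 0.0651
finger_force: 40.7
```

Call:
move_arm(
  deltas=[
    {"linear": [0,0,-0.05],"rot": [0,0,0],"jaw": 0.6},
    {"linear": [0,0,-0.1],"rot": [0,0,0],"jaw": 0.6},
    {"linear": [0,0,-0.1],"rot": [0,0,0],"jaw": 0.6},
  ],
)

```text
t: 7.05
tcp_pos: [0.5983, 0.2094, 0.0959]
tcp_rot: [3.066, 0.684, 0.002]
wrist_force: [-2.8, -0.2, 6.7]
width: 0.0652
finger_force: 41.0
```

Seated. Opening slowly and rising.

Call:
move_arm(
  deltas=[
    {"linear": [0,0,0],"rot": [0,0,0],"jaw": 0.8},
    {"linear": [0,0,0],"rot": [0,0,0],"jaw": 0.9},
    {"linear": [0,0,0],"rot": [0,0,0],"jaw": 1},
    {"linear": [0,0,0],"rot": [0,0,0],"jaw": 1},
    {"linear": [0,0,0],"rot": [0,0,0],"jaw": 1},
  ],
)

```text
t: 7.55
tcp_pos: [0.5981, 0.2092, 0.0941]
tcp_rot: [3.066, 0.684, -0.0]
wrist_force: [0.4, -0.0, 0.2]
width: 0.0854
finger_force: 0.0
```

Call:
move_arm(
  deltas=[
    {"linear": [0,0,1],"rot": [0,0,0],"jaw": 1},
    {"linear": [0,0,3],"rot": [0,0,0],"jaw": 1},
    {"linear": [0,0,6],"rot": [0,0,0],"jaw": 1},
    {"linear": [0,0,9],"rot": [0,0,0],"jaw": 1},
    {"linear": [0,0,12.6],"rot": [0,0,0],"jaw": 1},
  ],
)

```text
t: 8.05
tcp_pos: [0.5976, 0.2091, 0.2216]
tcp_rot: [3.066, 0.684, -0.002]
wrist_force: [0.4, 0.4, -0.7]
width: 0.0853
finger_force: 0.0
```

Call:
move_arm(
  deltas=[
    {"linear": [1,-3,0],"rot": [0,0,0],"jaw": 1},
    {"linear": [2.2,-7,0],"rot": [0,0,0],"jaw": 1},
    {"linear": [3.4,-11,0],"rot": [0,0,0],"jaw": 1},
    {"linear": [4.6,-15,0],"rot": [0,0,0],"jaw": 1},
    {"linear": [5.8,-19,0],"rot": [0,0,0],"jaw": 1},
  ],
)

```text
t: 8.55
tcp_pos: [0.6564, 0.0177, 0.2214]
tcp_rot: [3.066, 0.684, 0.002]
wrist_force: [0.5, 0.2, -0.2]
width: 0.0851
finger_force: 0.0
```

Call:
move_arm(
  deltas=[
    {"linear": [1.2,-4,0],"rot": [0,0,0],"jaw": 1},
    {"linear": [2.4,-8,0],"rot": [0,0,0],"jaw": 1},
    {"linear": [3.2,-11,0],"rot": [0,0,0],"jaw": 1},
    {"linear": [3.4,-12.85,0],"rot": [0,0,0],"jaw": 1},
    {"linear": [3.4,-12.9,0],"rot": [0,0,0],"jaw": 1},
  ],
)

```text
t: 9.05
tcp_pos: [0.6899, -0.1122, 0.2204]
tcp_rot: [3.067, 0.679, -0.0]
wrist_force: [-0.7, 0.1, 0.1]
width: 0.0854
finger_force: 0.0
```

```bash
python3 - <<'E'
from plant import robot, optics
from h import *
c=optics.capture("wrist"); P=world(c); 
print(np.round(robot.get_obs()["tcp_pos"],4)); m=(abs(P[...,2]-.11)<.006)&(np.hypot(P[...,0]-.69,P[...,1]+.109)<.05)
Q=P[m][:,:2].astype(np.float32); print(len(Q), cv2.minEnclosingCircle(Q))
c=optics.capture("top"); P=world(c); print(top(P,(143,150))); cv2.imwrite("pics/t2.png",cv2.resize(c["pixels"][80:300,20:240],None,fx=2.5,fy=2.5))
for n,p in dict(Dl=(100,229),Dm=(84,171),Ds=(157,213)).items(): print(n,top(P,p))
E
```

```text
[ 0.6898 -0.1103  0.2204]
3107 ((0.6910858154296875, -0.11031299829483032), 0.026124658063054085)
(0.5975, 0.2098, 0.134, 'd_enc', 66.6, 'd_area', np.float64(63.6), 'mean', array([0.5966, 0.2088], dtype=float32))
Dl (0.4475, 0.2982, 0.0642, 'd_enc', 81.5, 'd_area', np.float64(65.6), 'mean', array([0.4576, 0.2944], dtype=float32))
Dm (0.5673, 0.3288, 0.0737, 'd_enc', 69.3, 'd_area', np.float64(66.9), 'mean', array([0.5666, 0.3286], dtype=float32))
Ds (0.4792, 0.1788, 0.084, 'd_enc', 58.3, 'd_area', np.float64(56.4), 'mean', array([0.4785, 0.178 ], dtype=float32))
```

View pics/t2.png

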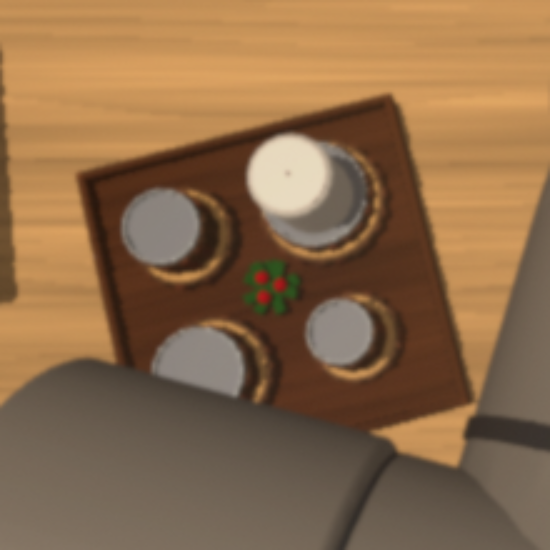

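The top crop shows the xl candle upright in its dish at (288,180), within 1 mm of centre (top at 0.134). Descending on candle l.

Call:
move_arm(
  deltas=[
    {"linear": [0.05,0,-1.5],"rot": [0,0,0],"jaw": 1},
    {"linear": [0.05,0,-4],"rot": [0,0,0],"jaw": 1},
    {"linear": [0.05,0,-6],"rot": [0,0,0],"jaw": 1},
    {"linear": [0.05,0,-7],"rot": [0,0,0],"jaw": 1},
    {"linear": [0.05,0,-7],"rot": [0,0,0],"jaw": 1},
  ],
)

```text
t: 9.65
tcp_pos: [0.6898, -0.1079, 0.1491]
tcp_rot: [-3.064, -0.686, 0.004]
wrist_force: [-0.1, -0.3, 0.3]
width: 0.0855
finger_force: 0.0
```

Call:
move_arm(
  deltas=[
    {"linear": [0,0,-1.5],"rot": [0,0,0],"jaw": 1},
    {"linear": [0,0,-3.5],"rot": [0,0,0],"jaw": 1},
    {"linear": [0,0,-5.5],"rot": [0,0,0],"jaw": 1},
    {"linear": [0,0,-7],"rot": [0,0,0],"jaw": 1},
    {"linear": [0,0,-8],"rot": [0,0,0],"jaw": 1},
  ],
)

```text
t: 10.15
tcp_pos: [0.6907, -0.1093, 0.0701]
tcp_rot: [3.066, 0.684, 0.0]
wrist_force: [-0.2, 0.1, 0.2]
width: 0.0855
finger_force: 0.0
```

Call:
move_arm(
  deltas=[
    {"linear": [0,0,0],"rot": [0,0,0],"jaw": 0.9},
    {"linear": [0,0,0],"rot": [0,0,0],"jaw": 0.8},
    {"linear": [0,0,0],"rot": [0,0,0],"jaw": 0.7},
    {"linear": [0,0,0],"rot": [0,0,0],"jaw": 0.6},
    {"linear": [0,0,0],"rot": [0,0,0],"jaw": 0.5},
  ],
)

```text
t: 10.65
tcp_pos: [0.6911, -0.1098, 0.0717]
tcp_rot: [3.065, 0.684, 0.003]
wrist_force: [-0.8, 1.2, 5.6]
width: 0.0512
finger_force: 36.2
```

Call:
move_arm(
  deltas=[
    {"linear": [0,0,0],"rot": [0,0,0],"jaw": 0.45},
    {"linear": [0,0,0],"rot": [0,0,0],"jaw": 0.45},
  ],
)

```text
t: 10.85
tcp_pos: [0.6911, -0.1098, 0.0717]
tcp_rot: [3.065, 0.684, 0.003]
wrist_force: [-0.2, 0.8, 6.3]
width: 0.0514
finger_force: 36.3
```

Call:
move_arm(
  deltas=[
    {"linear": [0,0,0.5],"rot": [0,0,0],"jaw": 0.45},
    {"linear": [0,0,1.5],"rot": [0,0,0],"jaw": 0.45},
    {"linear": [0,0,3],"rot": [0,0,0],"jaw": 0.45},
    {"linear": [0,0,5],"rot": [0,0,0],"jaw": 0.45},
    {"linear": [0,0,7],"rot": [0,0,0],"jaw": 0.45},
  ],
)

```text
t: 11.35
tcp_pos: [0.6906, -0.1099, 0.1419]
tcp_rot: [3.066, 0.684, 0.0]
wrist_force: [1.1, -0.1, -3.0]
width: 0.0514
finger_force: 36.8
```

Call:
move_arm(
  deltas=[
    {"linear": [0,0,2.5],"rot": [0,0,0],"jaw": 0.45},
    {"linear": [0,0,5],"rot": [0,0,0],"jaw": 0.45},
    {"linear": [0,0,7],"rot": [0,0,0],"jaw": 0.45},
    {"linear": [0,0,8.5],"rot": [0,0,0],"jaw": 0.45},
    {"linear": [0,0,9],"rot": [0,0,0],"jaw": 0.45},
  ],
)

```text
t: 11.85
tcp_pos: [0.6913, -0.11, 0.2337]
tcp_rot: [3.064, 0.683, 0.006]
wrist_force: [-0.1, -0.5, -2.4]
width: 0.0513
finger_force: 36.8
```

Call:
move_arm(
  deltas=[
    {"linear": [-1,1.7,0],"rot": [0,0,0],"jaw": 0.45},
    {"linear": [-3,5,0],"rot": [0,0,0],"jaw": 0.45},
    {"linear": [-5,8.4,0],"rot": [0,0,0],"jaw": 0.45},
    {"linear": [-7,11.8,0],"rot": [0,0,0],"jaw": 0.45},
    {"linear": [-9,15.1,0],"rot": [0,0,0],"jaw": 0.45},
  ],
)

```text
t: 12.35
tcp_pos: [0.5993, 0.0424, 0.2302]
tcp_rot: [-3.066, -0.683, 0.001]
wrist_force: [1.6, 1.4, -1.7]
width: 0.0513
finger_force: 37.1
```

Call:
move_arm(
  deltas=[
    {"linear": [-2,3.4,0],"rot": [0,0,0],"jaw": 0.45},
    {"linear": [-4,6.8,0],"rot": [0,0,0],"jaw": 0.45},
    {"linear": [-6,10.1,0],"rot": [0,0,0],"jaw": 0.45},
    {"linear": [-8,13.5,0],"rot": [0,0,0],"jaw": 0.45},
    {"linear": [-10,16.9,0],"rot": [0,0,0],"jaw": 0.45},
  ],
)

```text
t: 12.85
tcp_pos: [0.4994, 0.2113, 0.2304]
tcp_rot: [3.066, 0.683, -0.0]
wrist_force: [0.1, 0.6, -0.9]
width: 0.0513
finger_force: 37.1
```

Call:
move_arm(
  deltas=[
    {"linear": [-2,3.4,0],"rot": [0,0,0],"jaw": 0.45},
    {"linear": [-4,6.5,0],"rot": [0,0,0],"jaw": 0.45},
    {"linear": [-5.3,8.8,0],"rot": [0,0,0],"jaw": 0.45},
    {"linear": [-5.3,8.8,0],"rot": [0,0,0],"jaw": 0.45},
    {"linear": [-5.3,8.8,0],"rot": [0,0,0],"jaw": 0.45},
  ],
)

```text
t: 13.35
tcp_pos: [0.4473, 0.2984, 0.2304]
tcp_rot: [3.065, 0.686, -0.0]
wrist_force: [0.8, -0.6, -1.5]
width: 0.0514
finger_force: 37.2
```

Call:
move_arm(
  deltas=[
    {"linear": [0,0,-2],"rot": [0,0,0],"jaw": 0.45},
    {"linear": [0,0,-4.5],"rot": [0,0,0],"jaw": 0.45},
    {"linear": [0,0,-7],"rot": [0,0,0],"jaw": 0.45},
    {"linear": [0,0,-8.5],"rot": [0,0,0],"jaw": 0.45},
    {"linear": [0,0,-9.1],"rot": [0,0,0],"jaw": 0.45},
  ],
)

```text
t: 13.85
tcp_pos: [0.4475, 0.2966, 0.1376]
tcp_rot: [3.066, 0.681, -0.005]
wrist_force: [-0.1, 0.2, -2.5]
width: 0.0516
finger_force: 37.2
```

Call:
move_arm(
  deltas=[
    {"linear": [0,0,-0.1],"rot": [0,0,0],"jaw": 0.45},
    {"linear": [0,0,-0.2],"rot": [0,0,0],"jaw": 0.45},
    {"linear": [0,0,-0.3],"rot": [0,0,0],"jaw": 0.45},
    {"linear": [0,0,-0.4],"rot": [0,0,0],"jaw": 0.45},
    {"linear": [0,0,-0.45],"rot": [0,0,0],"jaw": 0.45},
  ],
)

```text
t: 14.35
tcp_pos: [0.448, 0.2984, 0.1356]
tcp_rot: [-3.066, -0.684, -0.002]
wrist_force: [-1.4, -1.2, 4.9]
width: 0.0512
finger_force: 37.7
```

Call:
move_arm(
  deltas=[
    {"linear": [0,0,0],"rot": [0,0,0],"jaw": 0.65},
    {"linear": [0,0,0],"rot": [0,0,0],"jaw": 0.75},
    {"linear": [0,0,0],"rot": [0,0,0],"jaw": 0.9},
    {"linear": [0,0,0],"rot": [0,0,0],"jaw": 0.9},
    {"linear": [0,0,0],"rot": [0,0,0],"jaw": 0.9},
  ],
)

```text
t: 14.85
tcp_pos: [0.4476, 0.2983, 0.1348]
tcp_rot: [3.066, 0.684, 0.0]
wrist_force: [0.2, 0.4, 0.3]
width: 0.0769
finger_force: 0.0
```

Call:
move_arm(
  deltas=[
    {"linear": [0,0,1],"rot": [0,0,0],"jaw": 0.9},
    {"linear": [0,0,3],"rot": [0,0,0],"jaw": 0.9},
    {"linear": [0,0,5.5],"rot": [0,0,0],"jaw": 0.9},
    {"linear": [0,0,8],"rot": [0,0,0],"jaw": 0.9},
    {"linear": [0,0,10.55],"rot": [0,0,0],"jaw": 0.9},
  ],
)

```text
t: 15.35
tcp_pos: [0.4475, 0.2982, 0.2421]
tcp_rot: [-3.066, -0.684, -0.001]
wrist_force: [0.4, -0.9, 0.6]
width: 0.0769
finger_force: 0.0
```

Call:
move_arm(
  deltas=[
    {"linear": [-0.1,-3,0],"rot": [0,0,0],"jaw": 0.9},
    {"linear": [-0.2,-7,0],"rot": [0,0,0],"jaw": 0.9},
    {"linear": [-0.3,-11,0],"rot": [0,0,0],"jaw": 0.9},
    {"linear": [-0.4,-15,0],"rot": [0,0,0],"jaw": 0.9},
    {"linear": [-0.5,-19,0],"rot": [0,0,0],"jaw": 0.9},
  ],
)

```text
t: 15.85
tcp_pos: [0.4424, 0.1068, 0.2412]
tcp_rot: [3.066, 0.684, 0.002]
wrist_force: [1.1, -0.6, -0.0]
width: 0.0766
finger_force: 0.0
```

Call:
move_arm(
  deltas=[
    {"linear": [-0.1,-4,0],"rot": [0,0,0],"jaw": 0.9},
    {"linear": [-0.2,-8,0],"rot": [0,0,0],"jaw": 0.9},
    {"linear": [-0.3,-12,0],"rot": [0,0,0],"jaw": 0.9},
    {"linear": [-0.4,-16,0],"rot": [0,0,0],"jaw": 0.9},
    {"linear": [-0.4,-19,0],"rot": [0,0,0],"jaw": 0.9},
  ],
)

```text
t: 16.35
tcp_pos: [0.4384, -0.0839, 0.2413]
tcp_rot: [3.066, 0.682, 0.002]
wrist_force: [0.7, 0.3, 0.7]
width: 0.0771
finger_force: 0.0
```

Call:
move_arm(
  deltas=[
    {"linear": [0,-2,0],"rot": [0,0,0],"jaw": 0.9},
    {"linear": [0,-2.8,0],"rot": [0,0,0],"jaw": 0.9},
    {"linear": [0,-2.8,0],"rot": [0,0,0],"jaw": 0.9},
    {"linear": [0,-2.8,0],"rot": [0,0,0],"jaw": 0.9},
  ],
)

```text
t: 16.75
tcp_pos: [0.4385, -0.109, 0.2405]
tcp_rot: [-3.066, -0.684, -0.0]
wrist_force: [-0.8, -0.2, 0.6]
width: 0.0768
finger_force: 0.0
```

```bash
cat > chk.py <<'E'
import sys
from plant import robot, optics
from h import *
x,y,h=map(float,sys.argv[1:4]); tag=sys.argv[4]
c=optics.capture("wrist"); P=world(c); print(np.round(robot.get_obs()["tcp_pos"],4)); m=(abs(P[...,2]-h)<.006)&(np.hypot(P[...,0]-x,P[...,1]-y)<.045)
Q=P[m][:,:2].astype(np.float32); print(len(Q), cv2.minEnclosingCircle(Q) if len(Q) else "")
c=optics.capture("top"); P=world(c); cv2.imwrite(f"pics/{tag}.png",cv2.resize(c["pixels"][80:300,20:460],None,fx=1.8,fy=1.8))
for n,D,hh in (("xl",(.598,.2096),.134),("l",(.4475,.2985),.174),("m",(.567,.329),.169),("s",(.479,.1787),.169)):
    m=(abs(P[...,2]-hh)<.006)&(np.hypot(P[...,0]-D[0],P[...,1]-D[1])<.06); Q=P[m][:,:2].astype(np.float32)
    print(n,cv2.minEnclosingCircle(Q) if len(Q)>20 else "none")
E
python3 chk.py .4384 -.1088 .095 t3
```

```text
[ 0.4385 -0.1088  0.2405]
1452 ((0.4391520619392395, -0.11045834422111511), 0.020137188956141472)
xl ((0.5974794030189514, 0.2100534588098526), 0.03330579400062561)
l ((0.4473225474357605, 0.29965686798095703), 0.02649402804672718)
m none
s none
```

View pics/t3.png

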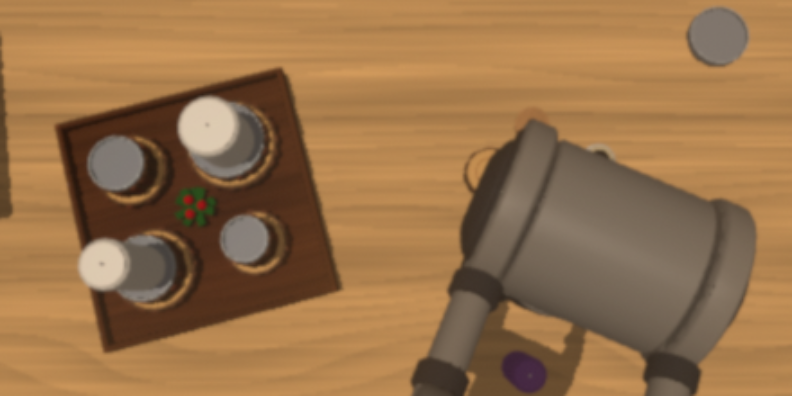

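Candles xl and l are both centred and upright in their dishes (crop (208,125) and (103,263)). Descending on m.

Call:
move_arm(
  deltas=[
    {"linear": [0,0,-2],"rot": [0,0,0],"jaw": 0.9},
    {"linear": [0,0,-5],"rot": [0,0,0],"jaw": 0.9},
    {"linear": [0,0,-8],"rot": [0,0,0],"jaw": 0.9},
    {"linear": [0,0,-10.5],"rot": [0,0,0],"jaw": 0.9},
    {"linear": [0,0,-11.5],"rot": [0,0,0],"jaw": 0.9},
  ],
)

```text
t: 17.35
tcp_pos: [0.4375, -0.1084, 0.1235]
tcp_rot: [-3.064, -0.685, 0.005]
wrist_force: [0.3, -0.8, 0.7]
width: 0.077
finger_force: 0.0
```

Call:
move_arm(
  deltas=[
    {"linear": [0,0,-1],"rot": [0,0,0],"jaw": 0.9},
    {"linear": [0,0,-3],"rot": [0,0,0],"jaw": 0.9},
    {"linear": [0,0,-5],"rot": [0,0,0],"jaw": 0.9},
    {"linear": [0,0,-6.5],"rot": [0,0,0],"jaw": 0.9},
    {"linear": [0,0,-7],"rot": [0,0,0],"jaw": 0.9},
  ],
)

```text
t: 17.85
tcp_pos: [0.4386, -0.1095, 0.0548]
tcp_rot: [-3.066, -0.684, 0.001]
wrist_force: [0.0, -0.4, 0.2]
width: 0.0769
finger_force: 0.0
```

Call:
move_arm(
  deltas=[
    {"linear": [0,0,0],"rot": [0,0,0],"jaw": 0.8},
    {"linear": [0,0,0],"rot": [0,0,0],"jaw": 0.7},
    {"linear": [0,0,0],"rot": [0,0,0],"jaw": 0.6},
    {"linear": [0,0,0],"rot": [0,0,0],"jaw": 0.5},
    {"linear": [0,0,0],"rot": [0,0,0],"jaw": 0.4},
  ],
)

```text
t: 18.35
tcp_pos: [0.4389, -0.1099, 0.0561]
tcp_rot: [3.065, 0.684, 0.002]
wrist_force: [-0.7, 0.8, 4.5]
width: 0.0393
finger_force: 34.8
```

Call:
move_arm(
  deltas=[
    {"linear": [0,0,0],"rot": [0,0,0],"jaw": 0.3},
    {"linear": [0,0,0],"rot": [0,0,0],"jaw": 0.3},
    {"linear": [0,0,0],"rot": [0,0,0],"jaw": 0.3},
  ],
)

```text
t: 18.65
tcp_pos: [0.4389, -0.1099, 0.056]
tcp_rot: [3.066, 0.684, 0.002]
wrist_force: [-0.4, 0.9, 5.4]
width: 0.0391
finger_force: 34.8
```

Call:
move_arm(
  deltas=[
    {"linear": [0,0,0.5],"rot": [0,0,0],"jaw": 0.3},
    {"linear": [0,0,1.5],"rot": [0,0,0],"jaw": 0.3},
    {"linear": [0,0,3.5],"rot": [0,0,0],"jaw": 0.3},
    {"linear": [0,0,6.5],"rot": [0,0,0],"jaw": 0.3},
    {"linear": [0,0,9.5],"rot": [0,0,0],"jaw": 0.3},
  ],
)

```text
t: 19.15
tcp_pos: [0.4382, -0.1096, 0.1518]
tcp_rot: [-3.066, -0.684, 0.001]
wrist_force: [0.5, 0.4, -1.1]
width: 0.0393
finger_force: 35.4
```

Call:
move_arm(
  deltas=[
    {"linear": [0,0,3.5],"rot": [0,0,0],"jaw": 0.3},
    {"linear": [0,0,7],"rot": [0,0,0],"jaw": 0.3},
    {"linear": [0,0,10],"rot": [0,0,0],"jaw": 0.3},
    {"linear": [0,0,12],"rot": [0,0,0],"jaw": 0.3},
    {"linear": [0,0,13],"rot": [0,0,0],"jaw": 0.3},
  ],
)

```text
t: 19.65
tcp_pos: [0.4388, -0.1099, 0.2828]
tcp_rot: [3.064, 0.683, 0.005]
wrist_force: [0.8, 0.2, -0.8]
width: 0.0395
finger_force: 35.4
```

Call:
move_arm(
  deltas=[
    {"linear": [0.6,2,0],"rot": [0,0,0],"jaw": 0.3},
    {"linear": [1.6,5.5,0],"rot": [0,0,0],"jaw": 0.3},
    {"linear": [2.7,9.3,0],"rot": [0,0,0],"jaw": 0.3},
    {"linear": [3.8,13,0],"rot": [0,0,0],"jaw": 0.3},
    {"linear": [4.9,16.8,0],"rot": [0,0,0],"jaw": 0.3},
  ],
)

```text
t: 20.15
tcp_pos: [0.4873, 0.0596, 0.2799]
tcp_rot: [-3.066, -0.683, 0.002]
wrist_force: [0.3, -0.6, -0.7]
width: 0.0392
finger_force: 35.5
```

Call:
move_arm(
  deltas=[
    {"linear": [1.1,3.8,0],"rot": [0,0,0],"jaw": 0.3},
    {"linear": [2.2,7.5,0],"rot": [0,0,0],"jaw": 0.3},
    {"linear": [3.3,11.3,0],"rot": [0,0,0],"jaw": 0.3},
    {"linear": [4.4,15,0],"rot": [0,0,0],"jaw": 0.3},
    {"linear": [5.5,18.8,0],"rot": [0,0,0],"jaw": 0.3},
  ],
)

```text
t: 20.65
tcp_pos: [0.5423, 0.2477, 0.2796]
tcp_rot: [3.066, 0.684, -0.003]
wrist_force: [0.6, -0.1, -0.3]
width: 0.0391
finger_force: 35.5
```

Call:
move_arm(
  deltas=[
    {"linear": [1,3.5,0],"rot": [0,0,0],"jaw": 0.3},
    {"linear": [2,6.5,0],"rot": [0,0,0],"jaw": 0.3},
    {"linear": [2.45,8.25,0],"rot": [0,0,0],"jaw": 0.3},
    {"linear": [2.45,8.25,0],"rot": [0,0,0],"jaw": 0.3},
    {"linear": [2.45,8.25,0],"rot": [0,0,0],"jaw": 0.3},
  ],
)

```text
t: 21.15
tcp_pos: [0.5666, 0.3284, 0.2793]
tcp_rot: [3.065, 0.684, -0.003]
wrist_force: [0.8, -1.0, -1.4]
width: 0.0391
finger_force: 35.5
```

Call:
move_arm(
  deltas=[
    {"linear": [0,0,-2],"rot": [0,0,0],"jaw": 0.3},
    {"linear": [0,0,-5],"rot": [0,0,0],"jaw": 0.3},
    {"linear": [0,0,-8],"rot": [0,0,0],"jaw": 0.3},
    {"linear": [0,0,-10.5],"rot": [0,0,0],"jaw": 0.3},
    {"linear": [0,0,-12],"rot": [0,0,0],"jaw": 0.3},
  ],
)

```text
t: 21.65
tcp_pos: [0.566, 0.3267, 0.1581]
tcp_rot: [3.066, 0.681, -0.006]
wrist_force: [1.3, 0.1, -1.0]
width: 0.0395
finger_force: 35.5
```

Call:
move_arm(
  deltas=[
    {"linear": [0,0,-1],"rot": [0,0,0],"jaw": 0.3},
    {"linear": [0,0,-1.8],"rot": [0,0,0],"jaw": 0.3},
    {"linear": [0,0,-2.3],"rot": [0,0,0],"jaw": 0.3},
    {"linear": [0,0,-2.6],"rot": [0,0,0],"jaw": 0.3},
    {"linear": [0,0,-2.7],"rot": [0,0,0],"jaw": 0.3},
  ],
)

```text
t: 22.15
tcp_pos: [0.5672, 0.3287, 0.1336]
tcp_rot: [-3.066, -0.684, -0.001]
wrist_force: [-0.3, 0.1, -1.2]
width: 0.0395
finger_force: 35.5
```

Call:
move_arm(
  deltas=[
    {"linear": [0,0,-0.1],"rot": [0,0,0],"jaw": 0.3},
    {"linear": [0,0,-0.2],"rot": [0,0,0],"jaw": 0.3},
    {"linear": [0,0,-0.25],"rot": [0,0,0],"jaw": 0.3},
    {"linear": [0,0,-0.3],"rot": [0,0,0],"jaw": 0.3},
    {"linear": [0,0,-0.35],"rot": [0,0,0],"jaw": 0.3},
  ],
)

```text
t: 22.65
tcp_pos: [0.5672, 0.3288, 0.1301]
tcp_rot: [3.066, 0.684, 0.001]
wrist_force: [-1.0, 0.1, 2.4]
width: 0.0392
finger_force: 35.7
```

Call:
move_arm(
  deltas=[
    {"linear": [0,0,-0.05],"rot": [0,0,0],"jaw": 0.3},
    {"linear": [0,0,-0.05],"rot": [0,0,0],"jaw": 0.5},
    {"linear": [0,0,-0.05],"rot": [0,0,0],"jaw": 0.65},
    {"linear": [0,0,-0.05],"rot": [0,0,0],"jaw": 0.75},
    {"linear": [0,0,-0.05],"rot": [0,0,0],"jaw": 0.75},
  ],
)

```text
t: 23.15
tcp_pos: [0.5671, 0.3287, 0.1292]
tcp_rot: [3.066, 0.684, -0.0]
wrist_force: [-0.7, -0.2, -0.2]
width: 0.0644
finger_force: 0.0
```

Call:
move_arm(
  deltas=[
    {"linear": [0,0,0],"rot": [0,0,0],"jaw": 0.75},
    {"linear": [0,0,1],"rot": [0,0,0],"jaw": 0.75},
    {"linear": [0,0,3],"rot": [0,0,0],"jaw": 0.75},
    {"linear": [0,0,6],"rot": [0,0,0],"jaw": 0.75},
    {"linear": [0,0,9],"rot": [0,0,0],"jaw": 0.75},
  ],
)

```text
t: 23.65
tcp_pos: [0.567, 0.3286, 0.2209]
tcp_rot: [3.066, 0.684, -0.0]
wrist_force: [0.2, 0.9, -0.5]
width: 0.064
finger_force: 0.0
```

Call:
move_arm(
  deltas=[
    {"linear": [0,0,2.6],"rot": [0,0,0],"jaw": 0.75},
    {"linear": [-0.6,-3,4.1],"rot": [0,0,0],"jaw": 0.75},
    {"linear": [-1.4,-7,4.1],"rot": [0,0,0],"jaw": 0.75},
    {"linear": [-2.2,-11,4.1],"rot": [0,0,0],"jaw": 0.75},
    {"linear": [-3,-15,4.1],"rot": [0,0,0],"jaw": 0.75},
  ],
)

```text
t: 24.15
tcp_pos: [0.5366, 0.1775, 0.2613]
tcp_rot: [3.066, 0.685, 0.002]
wrist_force: [0.7, -0.3, 1.1]
width: 0.0641
finger_force: 0.0
```

Call:
move_arm(
  deltas=[
    {"linear": [-0.8,-4,0],"rot": [0,0,0],"jaw": 0.75},
    {"linear": [-1.6,-8,0],"rot": [0,0,0],"jaw": 0.75},
    {"linear": [-2.4,-12,0],"rot": [0,0,0],"jaw": 0.75},
    {"linear": [-3.2,-16,0],"rot": [0,0,0],"jaw": 0.75},
    {"linear": [-4,-20,0],"rot": [0,0,0],"jaw": 0.75},
  ],
)

```text
t: 24.65
tcp_pos: [0.4966, -0.0228, 0.2613]
tcp_rot: [3.066, 0.684, 0.002]
wrist_force: [0.1, 0.2, -0.3]
width: 0.0644
finger_force: 0.0
```

Call:
move_arm(
  deltas=[
    {"linear": [-0.8,-4,0],"rot": [0,0,0],"jaw": 0.75},
    {"linear": [-1.6,-8,0],"rot": [0,0,0],"jaw": 0.75},
    {"linear": [-2.4,-12,0],"rot": [0,0,0],"jaw": 0.75},
    {"linear": [-3.2,-16,0],"rot": [0,0,0],"jaw": 0.75},
    {"linear": [-4,-20,0],"rot": [0,0,0],"jaw": 0.75},
  ],
)

```text
t: 25.15
tcp_pos: [0.4566, -0.2229, 0.2614]
tcp_rot: [3.065, 0.683, 0.002]
wrist_force: [1.1, -0.7, -0.7]
width: 0.0643
finger_force: 0.0
```

Call:
move_arm(
  deltas=[
    {"linear": [-0.8,-4,0],"rot": [0,0,0],"jaw": 0.75},
    {"linear": [-1.6,-8,0],"rot": [0,0,0],"jaw": 0.75},
    {"linear": [-2.1,-11,0],"rot": [0,0,0],"jaw": 0.75},
    {"linear": [-2.1,-12.2,0],"rot": [0,0,0],"jaw": 0.75},
    {"linear": [-2.1,-12.2,0],"rot": [0,0,0],"jaw": 0.75},
  ],
)

```text
t: 25.65
tcp_pos: [0.4359, -0.3444, 0.2606]
tcp_rot: [3.067, 0.68, 0.001]
wrist_force: [0.3, 0.5, -0.0]
width: 0.0641
finger_force: 0.0
```

```bash
python3 chk.py .436 -.3428 .085 t4
```

```text
[ 0.4361 -0.343   0.2605]
672 ((0.4365982711315155, -0.3447512984275818), 0.015074274502694607)
xl ((0.5973849296569824, 0.20984673500061035), 0.03310851380228996)
l ((0.44726061820983887, 0.29961761832237244), 0.026281217113137245)
m ((0.566867470741272, 0.3291131854057312), 0.020720744505524635)
s none
```

View pics/t4.png

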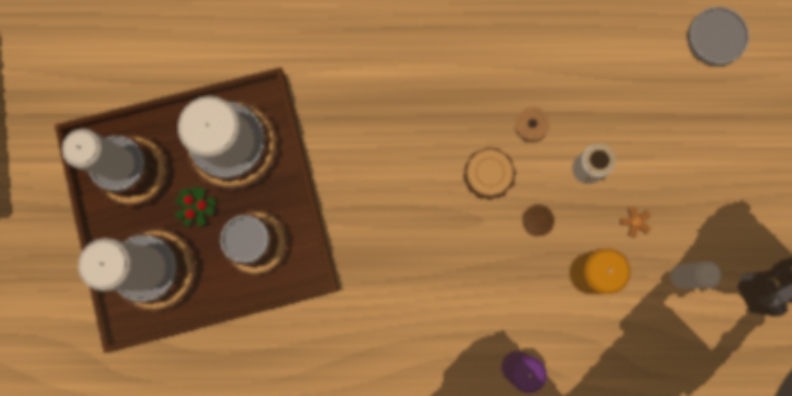

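Three candles stand centred in their dishes, and the honey and burnt candles are untouched. Next is s.

Call:
move_arm(
  deltas=[
    {"linear": [0,-0.05,-2],"rot": [0,0,0],"jaw": 0.75},
    {"linear": [0,-0.05,-5],"rot": [0,0,0],"jaw": 0.75},
    {"linear": [0,-0.05,-8.5],"rot": [0,0,0],"jaw": 0.75},
    {"linear": [0,-0.05,-11.5],"rot": [0,0,0],"jaw": 0.75},
    {"linear": [0,-0.05,-13.5],"rot": [0,0,0],"jaw": 0.75},
  ],
)

```text
t: 26.25
tcp_pos: [0.4361, -0.3412, 0.1236]
tcp_rot: [-3.063, -0.687, 0.002]
wrist_force: [0.6, 0.1, 0.5]
width: 0.0642
finger_force: 0.0
```

Call:
move_arm(
  deltas=[
    {"linear": [0,0,-1],"rot": [0,0,0],"jaw": 0.75},
    {"linear": [0,0,-3],"rot": [0,0,0],"jaw": 0.75},
    {"linear": [0,0,-5.5],"rot": [0,0,0],"jaw": 0.75},
    {"linear": [0,0,-7.3],"rot": [0,0,0],"jaw": 0.75},
    {"linear": [0,0,-8],"rot": [0,0,0],"jaw": 0.75},
  ],
)

```text
t: 26.75
tcp_pos: [0.4362, -0.3424, 0.0445]
tcp_rot: [-3.064, -0.685, 0.001]
wrist_force: [-0.1, -0.2, 0.3]
width: 0.0643
finger_force: 0.0
```

Call:
move_arm(
  deltas=[
    {"linear": [0,0,0],"rot": [0,0,0],"jaw": 0.65},
    {"linear": [0,0,0],"rot": [0,0,0],"jaw": 0.55},
    {"linear": [0,0,0],"rot": [0,0,0],"jaw": 0.45},
    {"linear": [0,0,0],"rot": [0,0,0],"jaw": 0.35},
    {"linear": [0,0,0],"rot": [0,0,0],"jaw": 0.25},
  ],
)

```text
t: 27.25
tcp_pos: [0.4365, -0.3441, 0.0464]
tcp_rot: [3.065, 0.683, 0.002]
wrist_force: [-0.7, 1.6, 6.2]
width: 0.0295
finger_force: 34.3
```

Call:
move_arm(
  deltas=[
    {"linear": [0,0,0],"rot": [0,0,0],"jaw": 0.2},
    {"linear": [0,0,0],"rot": [0,0,0],"jaw": 0.2},
    {"linear": [0,0,0],"rot": [0,0,0],"jaw": 0.2},
  ],
)

```text
t: 27.55
tcp_pos: [0.4365, -0.3441, 0.0464]
tcp_rot: [3.065, 0.683, 0.002]
wrist_force: [-1.2, 1.4, 6.4]
width: 0.0293
finger_force: 34.3
```

Call:
move_arm(
  deltas=[
    {"linear": [0,0,0.5],"rot": [0,0,0],"jaw": 0.2},
    {"linear": [0,0,1.5],"rot": [0,0,0],"jaw": 0.2},
    {"linear": [0,0,3.5],"rot": [0,0,0],"jaw": 0.2},
    {"linear": [0,0,6],"rot": [0,0,0],"jaw": 0.2},
    {"linear": [0,0,9],"rot": [0,0,0],"jaw": 0.2},
  ],
)

```text
t: 28.05
tcp_pos: [0.4356, -0.3434, 0.1362]
tcp_rot: [-3.065, -0.683, 0.001]
wrist_force: [1.1, -0.3, -1.3]
width: 0.0289
finger_force: 34.6
```

Call:
move_arm(
  deltas=[
    {"linear": [0,0,3],"rot": [0,0,0],"jaw": 0.2},
    {"linear": [0,0,6],"rot": [0,0,0],"jaw": 0.2},
    {"linear": [0,0,8.5],"rot": [0,0,0],"jaw": 0.2},
    {"linear": [0,0,10],"rot": [0,0,0],"jaw": 0.2},
    {"linear": [0,0,10.5],"rot": [0,0,0],"jaw": 0.2},
  ],
)

```text
t: 28.55
tcp_pos: [0.4365, -0.3442, 0.2429]
tcp_rot: [3.063, 0.683, 0.003]
wrist_force: [0.1, -0.4, -0.8]
width: 0.0292
finger_force: 34.6
```

Call:
move_arm(
  deltas=[
    {"linear": [0.2,2,0],"rot": [0,0,0],"jaw": 0.2},
    {"linear": [0.5,5.5,0],"rot": [0,0,0],"jaw": 0.2},
    {"linear": [0.8,9.5,0],"rot": [0,0,0],"jaw": 0.2},
    {"linear": [1.1,13.5,0],"rot": [0,0,0],"jaw": 0.2},
    {"linear": [1.5,17.5,0],"rot": [0,0,0],"jaw": 0.2},
  ],
)

```text
t: 29.05
tcp_pos: [0.45, -0.1659, 0.2392]
tcp_rot: [-3.064, -0.683, 0.003]
wrist_force: [1.5, 0.2, -1.1]
width: 0.0291
finger_force: 34.7
```

Call:
move_arm(
  deltas=[
    {"linear": [0.3,4,0],"rot": [0,0,0],"jaw": 0.2},
    {"linear": [0.6,8,0],"rot": [0,0,0],"jaw": 0.2},
    {"linear": [0.9,12,0],"rot": [0,0,0],"jaw": 0.2},
    {"linear": [1.2,16,0],"rot": [0,0,0],"jaw": 0.2},
    {"linear": [1.5,20,0],"rot": [0,0,0],"jaw": 0.2},
  ],
)

```text
t: 29.55
tcp_pos: [0.4646, 0.0338, 0.2394]
tcp_rot: [-3.065, -0.684, 0.003]
wrist_force: [1.0, -0.6, -0.0]
width: 0.0294
finger_force: 34.7
```

Call:
move_arm(
  deltas=[
    {"linear": [0.4,4,0],"rot": [0,0,0],"jaw": 0.2},
    {"linear": [0.8,8,0],"rot": [0,0,0],"jaw": 0.2},
    {"linear": [1.3,12,0],"rot": [0,0,0],"jaw": 0.2},
    {"linear": [1.3,14.7,0],"rot": [0,0,0],"jaw": 0.2},
    {"linear": [1.3,14.7,0],"rot": [0,0,0],"jaw": 0.2},
  ],
)

```text
t: 30.05
tcp_pos: [0.4773, 0.1817, 0.239]
tcp_rot: [-3.064, -0.69, 0.004]
wrist_force: [0.1, -1.1, -0.2]
width: 0.0293
finger_force: 34.7
```

Call:
move_arm(
  deltas=[
    {"linear": [0,0,0],"rot": [0,0,0],"jaw": 0.2},
    {"linear": [0,0,0],"rot": [0,0,0],"jaw": 0.2},
  ],
)

```text
t: 30.25
tcp_pos: [0.4784, 0.1777, 0.2398]
tcp_rot: [3.066, 0.683, -0.002]
wrist_force: [-0.6, 0.3, -0.9]
width: 0.0292
finger_force: 34.7
```

Call:
move_arm(
  deltas=[
    {"linear": [0,0,-1.5],"rot": [0,0,0],"jaw": 0.2},
    {"linear": [0,0,-4],"rot": [0,0,0],"jaw": 0.2},
    {"linear": [0,0,-6.5],"rot": [0,0,0],"jaw": 0.2},
    {"linear": [0,0,-8.2],"rot": [0,0,0],"jaw": 0.2},
    {"linear": [0,0,-9],"rot": [0,0,0],"jaw": 0.2},
  ],
)

```text
t: 30.75
tcp_pos: [0.4782, 0.1769, 0.1487]
tcp_rot: [3.067, 0.681, -0.005]
wrist_force: [0.7, 0.2, -0.5]
width: 0.029
finger_force: 34.7
```

Call:
move_arm(
  deltas=[
    {"linear": [0,0,-0.7],"rot": [0,0,0],"jaw": 0.2},
    {"linear": [0,0,-1.2],"rot": [0,0,0],"jaw": 0.2},
    {"linear": [0,0,-1.5],"rot": [0,0,0],"jaw": 0.2},
    {"linear": [0,0,-1.6],"rot": [0,0,0],"jaw": 0.2},
    {"linear": [0,0,-1.7],"rot": [0,0,0],"jaw": 0.2},
  ],
)

```text
t: 31.25
tcp_pos: [0.4793, 0.1783, 0.1337]
tcp_rot: [3.066, 0.684, 0.001]
wrist_force: [-0.1, -0.7, -0.6]
width: 0.0293
finger_force: 34.7
```

Call:
move_arm(
  deltas=[
    {"linear": [0,0,-0.1],"rot": [0,0,0],"jaw": 0.2},
    {"linear": [0,0,-0.2],"rot": [0,0,0],"jaw": 0.2},
    {"linear": [0,0,-0.25],"rot": [0,0,0],"jaw": 0.2},
    {"linear": [0,0,-0.3],"rot": [0,0,0],"jaw": 0.2},
    {"linear": [0,0,-0.35],"rot": [0,0,0],"jaw": 0.2},
  ],
)

```text
t: 31.75
tcp_pos: [0.4792, 0.1783, 0.1304]
tcp_rot: [3.066, 0.684, 0.001]
wrist_force: [-3.1, -1.5, 8.3]
width: 0.0294
finger_force: 35.2
```

Contact. Releasing slowly, rising and moving clear.

Call:
move_arm(
  deltas=[
    {"linear": [0,0,0],"rot": [0,0,0],"jaw": 0.4},
    {"linear": [0,0,0],"rot": [0,0,0],"jaw": 0.55},
    {"linear": [0,0,0],"rot": [0,0,0],"jaw": 0.7},
    {"linear": [0,0,0],"rot": [0,0,0],"jaw": 0.7},
    {"linear": [0,0,0],"rot": [0,0,0],"jaw": 0.7},
  ],
)

```text
t: 32.25
tcp_pos: [0.4791, 0.1782, 0.1298]
tcp_rot: [3.066, 0.684, -0.0]
wrist_force: [0.7, -0.7, 0.3]
width: 0.0597
finger_force: 0.0
```

Call:
move_arm(
  deltas=[
    {"linear": [0,0,1],"rot": [0,0,0],"jaw": 0.7},
    {"linear": [0,0,3],"rot": [0,0,0],"jaw": 0.7},
    {"linear": [0,0,6],"rot": [0,0,0],"jaw": 0.7},
    {"linear": [0,0,9],"rot": [0,0,0],"jaw": 0.7},
    {"linear": [0,0,12],"rot": [0,0,0],"jaw": 0.7},
  ],
)

```text
t: 32.75
tcp_pos: [0.4789, 0.1782, 0.2518]
tcp_rot: [3.066, 0.684, 0.001]
wrist_force: [0.8, -1.4, -1.0]
width: 0.0596
finger_force: 0.0
```

Call:
move_arm(
  deltas=[
    {"linear": [0,-4,0],"rot": [0,0,0],"jaw": 0.7},
    {"linear": [0,-8,0],"rot": [0,0,0],"jaw": 0.7},
    {"linear": [0,-12,0],"rot": [0,0,0],"jaw": 0.7},
    {"linear": [0,-16,0],"rot": [0,0,0],"jaw": 0.7},
    {"linear": [0,-20,0],"rot": [0,0,0],"jaw": 0.7},
  ],
)

```text
t: 33.25
tcp_pos: [0.4789, -0.0233, 0.2508]
tcp_rot: [3.066, 0.684, 0.002]
wrist_force: [0.7, 0.4, 0.2]
width: 0.0599
finger_force: 0.0
```

Call:
move_arm(
  deltas=[
    {"linear": [0,-3,0],"rot": [0,0,0],"jaw": 0.7},
    {"linear": [0,-3,0],"rot": [0,0,0],"jaw": 0.7},
    {"linear": [0,-3,0],"rot": [0,0,0],"jaw": 0.7},
    {"linear": [0,-3,0],"rot": [0,0,0],"jaw": 0.7},
  ],
)

```text
t: 33.65
tcp_pos: [0.479, -0.0509, 0.2502]
tcp_rot: [-3.066, -0.685, -0.001]
wrist_force: [-0.3, 0.4, 0.2]
width: 0.0599
finger_force: 0.0
```

```bash
python3 chk.py .57 -.23 .06 t5; python3 - <<'E'
from plant import optics; import cv2
cv2.imwrite("pics/s5.png",optics.capture("side")["pixels"])
E
```

```text
[ 0.4791 -0.0507  0.2501]
1185 ((0.5716161131858826, -0.23029306530952454), 0.02125607803463936)
xl ((0.5975636839866638, 0.2098252773284912), 0.033217597752809525)
l ((0.44777923822402954, 0.2991560101509094), 0.026515593752264977)
m ((0.5670815706253052, 0.3288315534591675), 0.020319946110248566)
s ((0.4788413941860199, 0.17909632623195648), 0.014899720437824726)
```

View pics/s5.png

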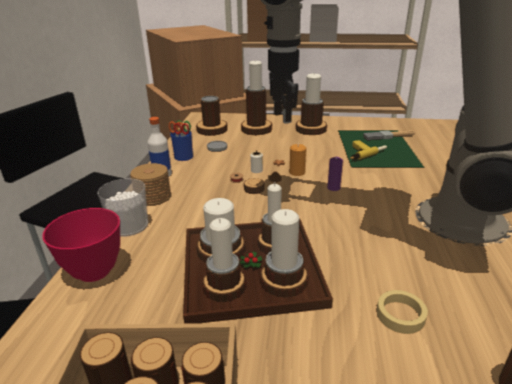

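The side view shows all four candles upright in their dishes: (219,225), (286,240), (221,250) and (275,205). The honey (298,160), burnt (257,162) and purple candles are still standing, and the arm is clear.

```bash
python3 -c "
from plant import job
print(job.job_done())"
```

```text
the job is handed in; nothing more can be done
None
```

I handed the job in at about 34 s: all four white candles stand upright in their matching dishes, each within about 1 mm of centre, and the honey and burnt candles were left where they stood.

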